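# Load the power unit's battery, refit the bay cover and clamp it down

## Robot

A 7-joint arm with a two-finger parallel gripper is mounted at the origin on the work surface. World frame = base frame: x ahead of the robot, y to its left, z up, the work surface at z = 0. Lengths are in m, angles in rad, forces in N, time in s.
With the tool pointing down it reaches from about 0.425 to 0.825 m from the base axis. Payload 3.6 kg.
Tool frame: the origin (TCP) lies where the fingers leave the gripper's body, on its centre line; the fingertips stand 73 mm ahead of it and the grasp point (between the pads) lies 54 mm ahead of it; z points along the fingers, y is the line along which they close (so a half turn about z gives the same grasp; the last joint's range is limited). The gripper opens to 85 mm and grips with 20 to 120 N. Pads are 22 mm wide; open, the fingers measure 114 mm over their backs; the gripper's body (76 mm by 85 mm) begins 54 mm behind the grasp point. The pads swing forward as they close: fully open they stand 13 mm farther back than shut.
Start: joints at [-1.298, 0.615, -0.013, 1.423, 0.008, 1.103, -0.04], TCP at [0.191, 0.621, 0.304] pointing down, gripper open.
Joint ranges: [-3.12, 3.12], [-0.3, 2.06], [-1.34, 1.32], [0.26, 2.42], [-1.36, 4.5], [0.01, 1.98], [-2.84, 2.84]. Speed limits (rad/s): [2.79, 2.79, 3.14, 3.14, 3.14, 3.14, 3.14].

## Interface

Orientations are given as a unit quaternion [x, y, z, w].
In Python, from station import arm, snapshot, camera_info, ticket gives the robot as it stands. Calls block until the motion is done:
- arm.movep(position, orientation): joint-space move of the TCP to a pose.
- arm.line_to(position, velocity=0.15, ori=None): straight line of the TCP; ori=None keeps the orientation; velocity is the mean speed in m/s.
- arm.move_j(angles): joint-space move.
- arm.move_gripper(opening, effort=None): opening from 0.0 (shut) to 1.0 (fully open); effort is the grip in N (None keeps the last); returns when the fingers have stopped.
- arm.pause(seconds).
- arm.ik(position, orientation): joint angles nearest the present ones, or None.
- snapshot(name): name is "scene" or "top"; returns the picture (400x640x3 uint8, blue, green, red); there is no depth.
- camera_info(name): a dict with "fx", "fy", "cx", "cy" (pixels), "R" (3x3) and "t" (3): a world point X has camera coordinates R X + t. Camera axes: x right, y down, z forward; pixel columns grow to the right and rows downward; lengths in m; the calibration is good to about 2 mm. A picture is of the moment at which its call begins. camera_info takes no time and is no camera call.
A pose or a line that the arm cannot do raises arm.MotionError and nothing moves.
- ticket.finish_job(): hands the job in; it is judged then, once.
Readings, each from a call of its own:
- arm.read_time(): time.
- arm.read_joint_positions(): joint angles.
- arm.read_dq(): joint speeds.
- arm.read_effort(): joint torques, N m.
- arm.read_tool_pos(): TCP position.
- arm.read_eef_rot(): TCP orientation.
- arm.read_ft_force(): force on the tool from outside, world axes, zero at the start.
- arm.read_wrist_torque(): the same for the moment, N m.
- arm.read_opening(): opening from 0.0 (shut) to 1.0 (fully open).
- arm.read_finger_force(): force on a finger pad.
Only numpy, scipy, OpenCV 4.12 (cv2) and the standard library are available. Lean on these libraries where they do the work, as an engineer would, in place of code of your own. Each camera call takes 0.05 s, during which the arm holds its last target. There are 200 camera calls.

## Task

Load the battery into the power unit's bay the right way round (its groove over the bay's key), lowering it to the bottom rather than letting it fall. Then refit the cover, hooking its tongue under the steel keeper and laying it flat on the seal, and finally swing the hold-down clamp over and press it fully down on the cover. Leave the other things on the bench where they are.

Things in the scene. Friction and masses are not known exactly. Their poses are not given: they have to be found in the camera images.
- unit: Power unit fixed to the bench: black finned inverter case 250 x 170 x 90 mm (x, y, z), battery bay in its flat top (the deck, 90 mm high). Origin: centre of its underside, z up, +x to the keeper end, -x to the clamp end (roughly towards the robot). Nothing else on the deck is higher than the clamp bracket, 114 mm above the bench at x = -83 to -105 mm.
- bay_floor (a point): centre of the bay's floor, above the unit's origin, 14 mm over the bench. The bay is a straight-walled pocket 120 x 58 mm (unit x, y), 76 mm deep below the deck. Keep the fingers less than about 60 mm open inside it.
- bay_key (a point): top of the bay's key, at its inner face (unit x = -51 mm, 82 mm high): a vertical rib 10 mm wide that stands 9 mm out of the middle of the bay's clamp-end (-x) wall, from floor to 82 mm
- seal_top (a point): middle of the bay's mouth at the height of the free seal, 95 mm. Seal: rubber ring round the mouth, 124 x 62 mm inside, 144 x 80 mm outside, springs down at most 3.5 mm at 2.5 N/mm. The cover's seat is framed by side rails at y = +-44.5 mm (inner faces lean outwards, tops 101 mm high) and a fence at x = -82.5 mm (97 mm high).
- keeper_mouth (a point): middle of the mouth of the keeper's slot (unit x = 76 mm, 95.5 mm high). The keeper is a steel bridge across the deck from unit x = 76 to 98 mm, top 105 mm high. Its slot opens to -x: 65 mm wide, floor (deck) 90 mm and ceiling 101 mm high, back wall at x = 92 mm.
- clamp_pivot (a point): centre of the clamp's pivot pin (unit x = -94 mm, 104 mm high); the pin lies along unit y
- clamp (a joint): angle of the hold-down clamp, rad: 0 = down, arm level and pointing to unit +x over the cover's near end; grows as it swings up and back. Starts leaning back at 2.1 to 2.35 (stop 2.5). Stiff pivot: lead it round its arc; it stays where it is left, takes 0.35 N m to move (5 to 7 N at the grip) and some 5 N more at the end, as its foot presses the cover on the seal. Pressed home it reads under 0.03.
- clamp_arm: arm of the clamp: origin on the pivot, +x along the arm, z away from the cover when down. Steel strap 22 mm wide, top 7 mm above the pivot axis (a nut rises to 12 mm at x = 34 mm), then a plastic grip 28 mm wide (y), z = 0 to 10 mm, from x = 45 to 75 mm. Under it, 34 mm from the pivot, a rubber foot 20 mm across, its face 7.5 mm below the axis.
- clamp_tip (a point): end of the clamp's grip, 75 mm from the pivot, mid-thickness
- battery: Battery cartridge: grey plastic block 116 x 54 x 50 mm (x, y, z) with a black bow handle on top, about 0.6 kg. Origin: centre of its underside, z up. Handle bar 14 mm thick (x), 46 mm long (y), 62 to 72 mm above the underside. The lowest 10 mm taper in by 3.5 mm as a lead-in. Seated, it stands on the bay floor with its x along the unit's x; the handle is then 4 mm below the deck.
- battery_notch (a point): top edge of the key groove's inner face, 45 mm from the battery's centre along its -x, 50 mm up: the groove, 16 mm wide and 13 mm deep, runs the full height of the middle of the -x end; the other end is plain
- cover: Bay cover: aluminium plate 4 mm thick with a black bow handle, 0.2 kg, lying right way up. Origin on its underside below the handle's middle, z up, +x to the tongue. Plate 84 mm wide (y), x = -78 to +70 mm. Handle bar 14 mm thick (x), 70 mm long (y), 16 to 28 mm above the underside. Seated, its origin is within 5 mm of the unit's origin seen from above, underside 91.5 to 95 mm high.
- cover_tongue (a point): middle of the tongue's free end, mid-thickness, 88 mm from the cover's origin along +x. The tongue is 56 mm wide, in the plate's plane, from x = +70 to +88 mm. The cover cannot be lowered level past the keeper: tilt it (heel up, 0.1 to 0.3 rad), slide the tongue into the slot, then lay the heel down. Seated, 7 to 16 mm of tongue is under the keeper.
- cover_heel (a point): middle of the cover's other, plain edge, mid-thickness, 78 mm from the origin along -x
- multimeter: orange handheld multimeter 160 x 80 x 40 mm lying on the bench; not part of the job, origin at its underside
- screwdriver: screwdriver lying on the bench; not part of the job
- wrench: open-ended wrench lying on the bench; not part of the job
- tape_roll: roll of black tape, 72 mm across, 19 mm high lying on the bench; not part of the job, origin at its underside
- screw_jar: jar of screws, 60 mm across, 70 mm high lying on the bench; not part of the job, origin at its underside
- carton: cardboard carton 90 x 60 x 45 mm lying on the bench; not part of the job, origin at its underside
- heatsink: aluminium heatsink 80 x 56 x 30 mm lying on the bench; not part of the job, origin at its underside
Not all that is in view belongs to the job. Leave any red or yellow look-alike of the battery alone.

How it is judged:
By the outcome, as a careful person would: the job done as asked, in the order asked, and still so for the second after the job is handed in, with the robot touching nothing.
It also fails if it takes over 72 s, if anything falls off the work surface, if the arm or the gripper's body presses on something with over 40 N, if the wrist force passes 120 N, or if a joint passes its speed limit or range.

## Working session

There is one attempt and no reset: what is moved stays moved. The work goes in short steps, each a Python script; the robot and the scene stay as the last script left them, time stands still between calls to the robot, and variables do not carry over. Pictures are saved under pics/ and viewed, at most 10 in all, crops included, and the job is handed in when it is done.

```bash
ls; mkdir -p pics
python3 - <<'E'
from station import *
import cv2,numpy as np
for n in("scene","top"):
    im=snapshot(n);cv2.imwrite(f"pics/{n}0.png",im);c=camera_info(n);print(n,c)
print(arm.read_time(),arm.read_tool_pos(),arm.read_eef_rot(),arm.read_ft_force())
E
```

```text
pics
scene {'fx': 385.93534042562925, 'fy': 385.93534042562925, 'cx': 324.926675297966, 'cy': 194.37855673465083, 'R': array([[-0.82918751,  0.55893934,  0.00590732],
       [ 0.47497882,  0.71012483, -0.51972863],
       [-0.29469171, -0.42814663, -0.85431098]]), 't': array([ 0.46506962, -0.13916584,  1.19104421])}
top {'fx': 463.1543050445031, 'fy': 463.1543050445031, 'cx': 325.02809702555254, 'cy': 203.54290851084215, 'R': array([[-0.02963728, -0.99932849, -0.02154549],
       [-0.99443511,  0.03165854, -0.10048162],
       [ 0.10109625,  0.01844759, -0.9947056 ]]), 't': array([-0.03216187,  0.52232222,  1.2990799 ])}
0.1 [0.19117515 0.62069787 0.30284414] [ 1.48811535e-01  9.88864884e-01 -1.15835067e-03 -1.60437894e-04] [-0.04966074  0.27989788  0.27678709]
```

View pics/scene0.png

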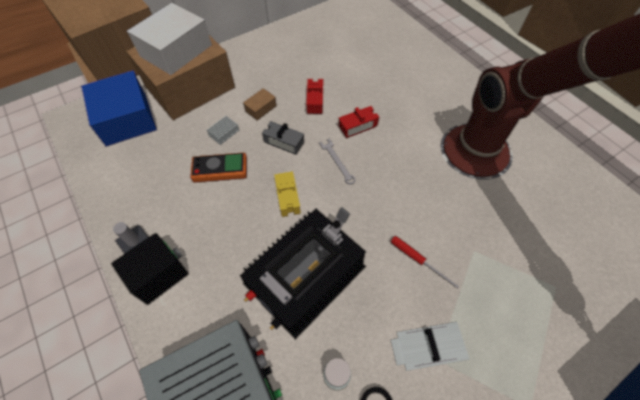

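View pics/top0.png

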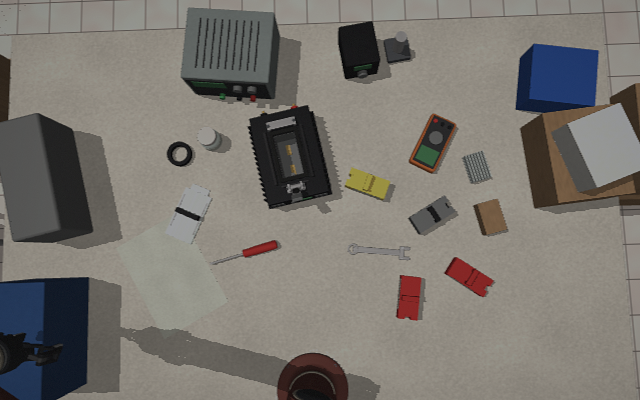

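The scene view shows the unit at (305,270), with its clamp end near (335,225) and its keeper near (275,290). The cover is at (430,345).

These could be taken for the battery (top pixels):
- grey block (433,215)
- yellow block (369,183)
- red block (410,297)
- red block (470,277)

By the description I choose the grey one. Next I'll check it in one close crop.

Run:
```python
import cv2,numpy as np
t=cv2.imread("pics/top0.png");s=cv2.imread("pics/scene0.png")
def crop(im,x,y,w,h,W,H):
    c=cv2.resize(im[y:y+h,x:x+w],(W,H),interpolation=cv2.INTER_CUBIC)
    c=cv2.convertScaleAbs(c,alpha=1.5,beta=20)
    for k in range(0,w,10): cv2.putText(c,str(x+k),(int(k*W/w),8),0,.3,(0,255,255));
    for k in range(0,h,10): cv2.putText(c,str(y+k),(0,int(k*H/h)+4),0,.3,(0,255,255))
    return c
out=np.vstack([np.hstack([crop(t,405,190,60,50,400,300),crop(s,255,115,60,45,400,300)]),
 np.hstack([crop(t,240,95,100,120,400,480)[:480],crop(t,155,175,70,80,400,480)])])
out=cv2.resize(out,(800,600)) if False else out
cv2.imwrite("pics/c1.png",cv2.resize(out,(615,600)))
```

```text
(no output)
```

View pics/c1.png

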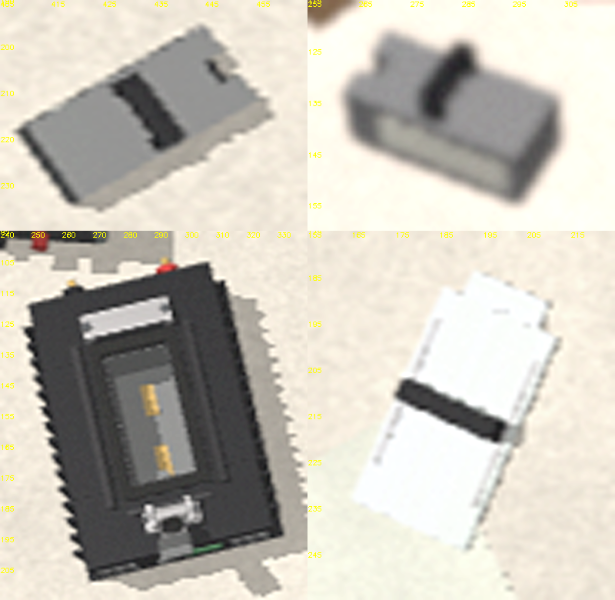

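The crop confirms the grey block is the battery. Its groove is in the upper-right end, at about top (447,205), and its handle is at (433,214). The unit's keeper (281,122) is at the top and its clamp (296,184) at the bottom. The cover's tongue points up and to the right, near (198,190). Next come the masks and triangulation.

```bash
cat > h.py <<'E'
import cv2,numpy as np
from station import *
CI={n:camera_info(n) for n in("scene","top")}
def ray(n,p):
    c=CI[n];d=np.array([(p[0]-c['cx'])/c['fx'],(p[1]-c['cy'])/c['fy'],1.])
    return -c['R'].T@c['t'], c['R'].T@d
def plane(n,p,z):
    o,d=ray(n,p);return o+d*(z-o[2])/d[2]
def proj(n,X):
    c=CI[n];q=c['R']@np.asarray(X)+c['t'];return np.array([c['fx']*q[0]/q[2]+c['cx'],c['fy']*q[1]/q[2]+c['cy']])
def tri(ps,pt):
    A=[];b=[]
    for n,p in(("scene",ps),("top",pt)):
        o,d=ray(n,p);d=d/np.linalg.norm(d);P=np.eye(3)-np.outer(d,d);A.append(P);b.append(P@o)
    X=np.linalg.solve(A[0]+A[1],b[0]+b[1]);
    return X,np.linalg.norm(A[0]@X-b[0])+np.linalg.norm(A[1]@X-b[1])
def blob(im,box,lo,hi,big=True,sat=60):
    """largest component of pixels with value in [lo,hi], low saturation, inside box x,y,w,h; upsampled x4"""
    x,y,w,h=box;c=cv2.resize(im[y:y+h,x:x+w],None,fx=4,fy=4,interpolation=cv2.INTER_CUBIC)
    g=cv2.cvtColor(c,cv2.COLOR_BGR2GRAY);m=((g>=lo)&(g<=hi)&((c.max(2).astype(int)-c.min(2))<sat)).astype(np.uint8)
    cs,_=cv2.findContours(m,cv2.RETR_EXTERNAL,cv2.CHAIN_APPROX_NONE);k=max(cs,key=cv2.contourArea)
    return (k[:,0,:].astype(float)+.5)/4-.5+[x,y]
def cen(k):
    m=cv2.moments((k*16).astype(np.int32).reshape(-1,1,2));return np.array([m['m10'],m['m01']])/m['m00']/16
def rect(n,k,z):
    P=np.array([plane(n,p,z)[:2] for p in k]);return cv2.minAreaRect((P*1000).astype(np.float32))
E
python3 - <<'E'
from h import *
t=cv2.imread("pics/top0.png");s=cv2.imread("pics/scene0.png")
g=lambda im:cv2.cvtColor(im,cv2.COLOR_BGR2GRAY)
B={}
B['bh_t']=blob(t,(420,200,25,28),0,75);B['bh_s']=blob(s,(272,120,20,22),0,52)
B['ch_t']=blob(t,(168,200,40,28),0,110);B['ch_s']=blob(s,(420,322,25,45),0,90)
B['bat_t']=blob(t,(405,190,56,48),85,142,sat=14)
B['cov_t']=blob(t,(160,180,58,66),188,255,sat=40)
B['k_t']=blob(t,(262,112,40,22),130,255);B['k_s']=blob(s,(255,265,40,40),110,255)
for k,v in B.items(): print(k,cen(v).round(1),np.ptp(v,axis=0).round(1))
for a,nm in(('bh','battery handle'),('ch','cover handle'),('k','keeper')):
    print(nm,*tri(cen(B[a+'_s']),cen(B[a+'_t'])))
print('bat50',rect("top",B['bat_t'],.05));print('cov4',rect("top",B['cov_t'],.004));print('keep',rect("top",B['k_t'],.105))
print('bh',rect("top",B['bh_t'],.072),'ch',rect("top",B['ch_t'],.028))
def crop(im,n,x,y,w,h,f):
    c=cv2.convertScaleAbs(cv2.resize(im[y:y+h,x:x+w],None,fx=f,fy=f,interpolation=cv2.INTER_CUBIC),alpha=1.9,beta=15)
    for k,v in B.items():
        if k[-1]==n: cv2.polylines(c,[(((v-[x,y])+.5)*f).astype(np.int32)],True,(0,0,255),1)
    for k in range(0,w,10): cv2.putText(c,str(x+k),(int((k+.5)*f),8),0,.3,(0,255,255));c[9:13,int((k+.5)*f)]=(0,255,0)
    for k in range(0,h,10): cv2.putText(c,str(y+k),(0,int((k+.5)*f)+4),0,.3,(0,255,255))
    return c
a=crop(t,'t',245,100,90,112,5);b=crop(s,'s',240,205,130,130,3);c=crop(t,'t',405,190,58,50,3);d=crop(t,'t',160,180,58,66,3)
o=np.zeros((600,850,3),np.uint8);o[:560,:450]=a;o[:390,450:840]=b;o[390:540,450:624]=c;o[390:588,640:814]=d
cv2.imwrite("pics/c2.png",o[:, :800] if 0 else cv2.resize(o,(800,565)))
E
```

```text
Traceback (most recent call last):
  File "h.py", line 21, in blob
    cs,_=cv2.findContours(m,cv2.RETR_EXTERNAL,cv2.CHAIN_APPROX_NONE);k=max(cs,key=cv2.contourArea)
                                                                       ~~~^^^^^^^^^^^^^^^^^^^^^^^^
ValueError: max() iterable argument is empty
```

```bash
cat > m.py <<'E'
from h import *
t=cv2.imread("pics/top0.png");s=cv2.imread("pics/scene0.png")
for n,im,pts in(('t',t,[(420,218),(440,208),(433,214),(190,205),(180,230),(188,212),(281,122),(400,190),(200,240)]),('s',s,[(283,131),(272,135),(432,345),(415,345),(275,288),(300,120)])):
    print(n,[(p,im[p[1],p[0]].tolist()) for p in pts])
B={}
def add(k,*a,**kw):
    try:B[k]=blob(*a,**kw);print(k,cen(B[k]).round(1),np.ptp(B[k],axis=0).round(1))
    except ValueError:print(k,'none')
add('bh_t',t,(420,200,25,28),0,50);add('bh_s',s,(272,120,20,22),0,42)
add('ch_t',t,(168,200,40,28),0,80);add('ch_s',s,(420,322,25,45),0,75)
add('bat_t',t,(405,190,56,48),60,110,sat=14)
add('cov_t',t,(160,180,58,66),165,255,sat=40)
add('k_t',t,(262,112,40,22),100,255);add('k_s',s,(255,265,40,40),90,255)
for a,nm in(('bh','battery handle'),('ch','cover handle'),('k','keeper')):
    print(nm,*tri(cen(B[a+'_s']),cen(B[a+'_t'])))
for k,z in(('bat_t',.05),('cov_t',.004),('k_t',.105),('bh_t',.072),('ch_t',.028)):
    if k in B: print(k,rect("top",B[k],z))
def crop(im,n,x,y,w,h,f):
    c=cv2.convertScaleAbs(cv2.resize(im[y:y+h,x:x+w],None,fx=f,fy=f,interpolation=cv2.INTER_CUBIC),alpha=1.9,beta=15)
    for k,v in B.items():
        if k[-1]==n: cv2.polylines(c,[(((v-[x,y])+.5)*f).astype(np.int32)],True,(0,0,255),1)
    for k in range(0,w,10): cv2.putText(c,str(x+k),(int((k+.5)*f),8),0,.3,(0,255,255));c[9:13,int((k+.5)*f)]=(0,255,0)
    for k in range(0,h,10): cv2.putText(c,str(y+k),(0,int((k+.5)*f)+4),0,.3,(0,255,255))
    return c
a=crop(t,'t',245,100,90,112,5);b=crop(s,'s',240,205,130,130,3);c=crop(t,'t',405,190,58,50,3);d=crop(t,'t',160,180,58,66,3)
o=np.zeros((600,850,3),np.uint8);o[:560,:450]=a;o[:390,450:840]=b;o[390:540,450:624]=c;o[390:588,640:814]=d
cv2.imwrite("pics/c2.png",cv2.resize(o,(800,565)))
E
python3 m.py
```

```text
t [((420, 218), [87, 88, 87]), ((440, 208), [86, 86, 87]), ((433, 214), [29, 28, 28]), ((190, 205), [157, 156, 155]), ((180, 230), [155, 156, 155]), ((188, 212), [24, 25, 25]), ((281, 122), [121, 123, 125]), ((400, 190), [132, 141, 146]), ((200, 240), [131, 141, 146])]
s [((283, 131), [31, 30, 33]), ((272, 135), [88, 88, 89]), ((432, 345), [17, 14, 17]), ((415, 345), [162, 164, 162]), ((275, 288), [128, 126, 132]), ((300, 120), [145, 155, 163])]
bh_t [433.6 213.6] [14.2 16.5]
bh_s [281.4 130.7] [ 9.5 13.5]
ch_t [187.4 213.6] [25.8 13.5]
ch_s [431.9 344.3] [15.2 33. ]
bat_t [432.6 215.9] [50.2 40. ]
cov_t [192.5 211.7] [2.8 0.5]
k_t [280.5 122.8] [29.2 13. ]
k_s [275.4 287.2] [30.  30.5]
battery handle [ 0.48084786 -0.349286    0.0586951 ] 0.001852492402356519
cover handle [0.50510228 0.35081286 0.0182971 ] 0.0010078129528839548
keeper [0.7397536  0.06641785 0.10258099] 0.0012398421274926923
bat_t ((473.548095703125, -348.4347229003906), (70.84619140625, 126.83798217773438), 30.103649139404297)
cov_t ((511.89794921875, 339.2720642089844), (8.108688354492188, 1.4656826257705688), 88.19810485839844)
k_t ((739.635498046875, 65.88687133789062), (21.803701400756836, 80.2382583618164), 11.380611419677734)
bh_t ((479.01141357421875, -345.2276611328125), (47.60932922363281, 18.327442169189453), 30.269020080566406)
ch_t ((504.58758544921875, 347.326904296875), (77.49049377441406, 15.723251342773438), 64.92069244384766)
```

View pics/c2.png

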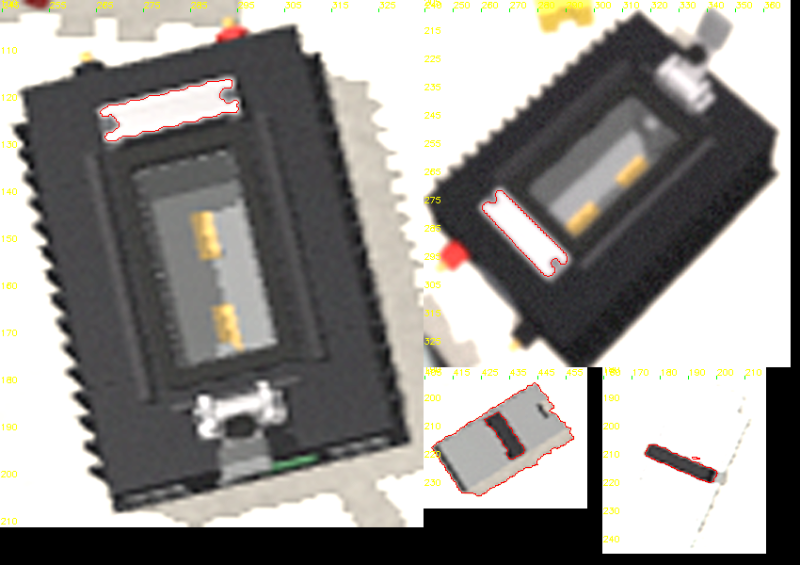

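The keeper's mask is clean, and it triangulates at z = 0.103 against 0.105 expected. The handle blobs take in the legs, so their centroid heights of 59 and 18 mm fit handles spanning 50–72 and 4–28 mm. I'll correct for that parallax, check reach and wrist range, and then move above the battery.

```bash
cat >> h.py <<'E'
from scipy.spatial.transform import Rotation as Ro
def down(a): # tool pointing down, tool y at world angle a (deg)
    return (Ro.from_euler('z',a+90,degrees=True)*Ro.from_euler('x',180,degrees=True)).as_quat()
def bar(k,z,zl,L,T):
    """bar centre and long-axis angle from the top view: blob = bar top at z plus side faces down to zl seen towards the camera"""
    P=np.array([plane("top",p,z)[:2] for p in k])*1000
    (c,(w,h),a)=cv2.minAreaRect(P.astype(np.float32))
    if w<h:a+=90;w,h=h,w
    u=np.array([np.cos(np.radians(a)),np.sin(np.radians(a))]);v=np.array([-u[1],u[0]])
    o=ray("top",(0,0))[0];d=(o[:2]*1000-c)
    c=np.array(c)-u*np.sign(d@u)*max(w-L,0)/2-v*np.sign(d@v)*max(h-T,0)/2
    return c/1000,a%180,(w,h)
E
python3 - <<'E'
from h import *
t=cv2.imread("pics/top0.png");s=cv2.imread("pics/scene0.png")
bc,ba,bs=bar(blob(t,(420,200,25,28),0,58),.072,.05,46,14);print('bat',bc,ba,bs)
cc,ca,cs=bar(blob(t,(168,200,40,28),0,90),.028,.004,70,14);print('cov',cc,ca,cs)
# battery top by brightness, cover plate by saturation
k=blob(t,(405,190,56,48),80,100,sat=6);print('bat top',rect("top",k,.05))
m=((t.max(2).astype(int)-t.min(2)<8)&(t.max(2)>120)).astype(np.uint8)*200
im=np.dstack([m]*3);k=blob(im,(155,178,65,70),100,255);print('cov pl',rect("top",k,.004))
# bay interior
for lo in(35,42,50):
    k=blob(t,(265,125,50,60),lo,255,sat=255);print('bay',lo,rect("top",k,.0925))
U=np.array([.7396,.066]);kr=rect("top",blob(t,(262,112,40,22),75,255),.105);print('keeper',kr)
ya=kr[2];uc=np.array(kr[0])/1000-.087*np.array([np.cos(np.radians(ya)),np.sin(np.radians(ya))]);print('unit',uc,ya)
cor=[(249.2,118.6),(307.4,104.8)];e=[plane("top",p,.09) for p in cor];d=e[0]-e[1];print('edge mid',(e[0]+e[1])/2,np.linalg.norm(d),np.degrees(np.arctan2(d[1],d[0]))-90)
for f in(0,180):
  for nm,p,a in(('pick',[*bc,.2],ba+90+f),('place',[*uc,.25],ya+180+f),('cpick',[*cc,.2],ca-90+f),('cplace',[*uc,.25],ya+f),('clamp',[*(uc-.14*np.array([np.cos(np.radians(ya)),np.sin(np.radians(ya))])),.22],ya+90+f)):
    q=arm.ik(p,down(a));print(f,nm,None if q is None else np.round(q,2))
E
```

```text
bat [ 0.47930063 -0.34803619] 30.306949615478516 (48.33988571166992, 19.124195098876953)
cov [0.50544264 0.35149251] 65.38094329833984 (79.1897964477539, 16.1762638092041)
bat top ((466.90313720703125, -324.1960754394531), (55.12350845336914, 61.47807312011719), 29.988353729248047)
cov pl ((549.506591796875, 331.9870910644531), (86.44017791748047, 82.70980072021484), 65.34297943115234)
bay 35 ((653.0847778320312, 47.673980712890625), (121.81655883789062, 62.22089385986328), 11.641984939575195)
bay 42 ((653.546142578125, 47.57270812988281), (120.62415313720703, 60.49747848510742), 11.64508056640625)
bay 50 ((645.074951171875, 43.034786224365234), (101.14737701416016, 53.73139190673828), 11.607549667358398)
keeper ((739.4492797851562, 65.83570861816406), (23.67317771911621, 81.56846618652344), 11.255661010742188)
unit [0.65412264 0.04885442] 11.255661010742188
edge mid [0.77557861 0.07303005 0.09      ] 0.16648772602176568 11.613310087492948
0 pick [ 0.51  0.64  0.14  1.72 -0.12  0.79  2.8 ]
0 place [-0.64  0.93  1.13  1.49 -0.86  1.28 -2.35]
0 cpick [-0.86  0.7   0.37  1.65 -0.32  0.85 -0.79]
0 cplace [-0.32  0.7   0.37  1.48 -0.28  1.02  0.32]
0 clamp [-0.07  0.52 -0.02  1.91  0.02  0.72  1.67]
180 pick [ 0.14  0.77  0.78  1.73 -0.66  0.93  0.15]
180 place [-0.32  0.7   0.37  1.48 -0.28  1.02  0.32]
180 cpick [-0.42  0.7  -0.37  1.64  0.31  0.86  1.8 ]
180 cplace [-0.64  0.93  1.13  1.49 -0.86  1.28 -2.35]
180 clamp [-0.52  0.6   0.67  1.92 -0.51  0.8  -0.94]
```

Three sources agree on the unit's centre within 1.5 mm, at about (0.6535, 0.048) with yaw about 11.5°. The battery's +x points to 120.3°, so it must turn -109°. I'll pick it with a guarded descent.

```bash
cat > pick.py <<'E'
from h import *
bc=np.array([.4793,-.3480]);ba=30.3
q=down(ba+270)
arm.movep([*bc,.30],q);arm.move_gripper(.5,40)
arm.line_to([*bc,.16],.2)
f0=np.array(arm.read_ft_force())
for z in(.145,.136,.129):
    arm.line_to([*bc,z],.06);f=np.array(arm.read_ft_force())-f0;print(z,f.round(1))
    if abs(f[2])>4: arm.line_to([*bc,z+.004],.05);break
for o in(.3,.22):arm.move_gripper(o);print(o,(np.array(arm.read_ft_force())-f0).round(1))
arm.move_gripper(0,60);print(arm.read_opening()*85,arm.read_finger_force(),(np.array(arm.read_ft_force())-f0).round(1),arm.read_tool_pos(),arm.read_time())
U=[.6535,.0480];ya=11.55
print(np.round(arm.read_joint_positions(),2))
for a in(ba+270,ba+270-55,ya+180):
  print(a,np.round(arm.ik([*U,.26],down(a)),2))
E
python3 pick.py
```

```text
0.145 [-0.3 -0.1 -0.7]
0.136 [ 0.1  0.3 -0.7]
0.129 [-0.5 -0.2 -0.9]
0.3 [-0.3 -0.2 -1.3]
0.22 [ 0.1  0.2 -0.5]
12.065913154731886 59.84396159648895 [ 1.7 -2.  -1.2] [ 0.47996453 -0.34894945  0.12939373] 6.6917
[ 0.07  0.96  0.95  1.78 -0.96  0.95  0.41]
300.3 [-0.64  0.91  1.12  1.48 -0.84  1.28 -0.47]
245.3 [-0.68  1.01  1.32  1.48 -0.98  1.4  -1.32]
191.55 [ 0.44  0.92 -1.15  1.44  0.84  1.33  2.58]
```

```bash
cat > go.py <<'E'
from h import *
f0=np.array(arm.read_ft_force());p=arm.read_tool_pos()
arm.line_to([p[0],p[1],.33],.2);print('lift',(np.array(arm.read_ft_force())-f0).round(1),arm.read_opening()*85)
def go(P,a):
    j=np.array(arm.read_joint_positions());q=arm.ik(P,down(a))
    if q is None: print('none',P,a);return False
    d=np.abs(np.array(q)-j).max();print(np.round(P,2),a,np.round(q,2),round(d,2))
    if d>1.6:return False
    arm.move_j(q);return True
U=[.6535,.0480]
for P,a in(([.55,-.25,.33],275),([.60,-.12,.33],250),([.63,-.03,.33],220),([*U,.31],191.55)):
    if not go(P,a):break
print(arm.read_time(),arm.read_tool_pos())
E
python3 go.py
```

```text
lift [-1.6  2.6 -6.7] 12.402912867752306
[ 0.55 -0.25  0.33] 275 [-0.24  0.83  1.29  1.55 -0.8   1.38 -0.36] 0.57
[ 0.6  -0.12  0.33] 250 [-0.46  0.84  1.29  1.52 -0.82  1.39 -1.03] 0.67
[ 0.63 -0.03  0.33] 220 [-0.58  0.87  1.3   1.47 -0.84  1.43 -1.71] 0.68
[0.65 0.05 0.31] 191.55 [-0.67  0.94  1.3   1.42 -0.9   1.45 -2.33] 0.62
10.4667 [0.65304033 0.04537507 0.31044202]
```

Run:
```python
from h import *
arm.pause(.2);print(arm.read_tool_pos(),arm.read_eef_rot(),down(191.55))
arm.line_to([.6535,.048,.255],.15);print(arm.read_tool_pos())
arm.pause(.2);print(arm.read_tool_pos())
t=snapshot("top");s=snapshot("scene")
o=np.vstack([cv2.resize(t[70:230,200:370],None,fx=4,fy=4)[:0], np.hstack([cv2.resize(t[80:220,225:355],None,fx=3,fy=3,interpolation=2),cv2.resize(s[190:330,235:365],None,fx=3,fy=3,interpolation=2)])])
cv2.imwrite("pics/c3.png",cv2.convertScaleAbs(o,alpha=1.7,beta=15));cv2.imwrite("pics/t3.png",t);cv2.imwrite("pics/s3.png",s)
```

```text
[0.65319122 0.04574167 0.31085628] [ 7.73672598e-01 -6.33585313e-01  5.94340993e-04 -1.01727383e-04] [-7.74668640e-01  6.32367376e-01  3.87213341e-17 -4.74347735e-17]
[0.65372368 0.04775296 0.25527357]
[0.65400751 0.04748317 0.25662278]Traceback (most recent call last):
  File "<stdin>", line 6, in <module>
    return _nx.concatenate(arrs, 0, dtype=dtype, casting=casting)
           ~~~~~~~~~~~~~~~^^^^^^^^^^^^^^^^^^^^^^^^^^^^^^^^^^^^^^^
ValueError: all the input array dimensions except for the concatenation axis must match exactly, but along dimension 1, the array at index 0 has size 680 and the array at index 1 has size 780
```

Run:
```python
from h import *
t=snapshot("top");s=snapshot("scene")
o=np.hstack([cv2.resize(t[80:220,225:355],None,fx=3,fy=3,interpolation=2),cv2.resize(s[190:330,235:365],None,fx=3,fy=3,interpolation=2)])
cv2.imwrite("pics/c3.png",cv2.convertScaleAbs(o,alpha=1.7,beta=15));cv2.imwrite("pics/t3.png",t);cv2.imwrite("pics/s3.png",s)
print(arm.read_tool_pos(),arm.read_ft_force())
```

```text
[0.65364232 0.04794241 0.25558311] [-0.30937913  0.35359284 -6.58442026]
```

View pics/c3.png

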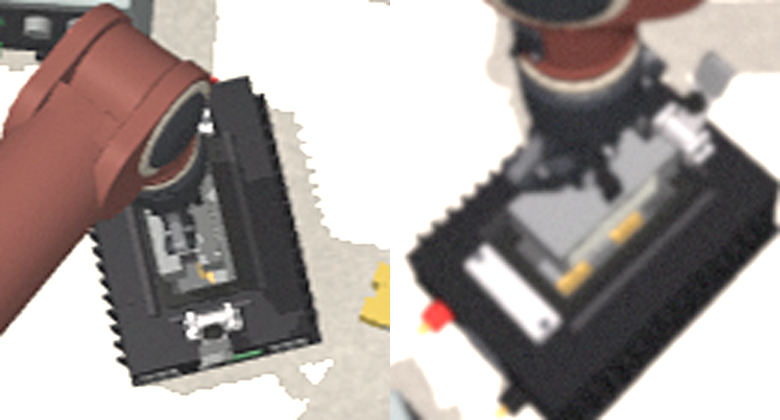

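The grey battery hangs over the bay, parallel to it. Its plain end faces the keeper, with the top corners near scene (295,278) and (274.5,256.5). I'll check those corners against the pose, then lower it with a force guard.

```bash
cat >> h.py <<'E'
U=np.array([.6535,.0480]);YA=11.55
def uw(x,y,z=None):
    a=np.radians(YA);p=U+[x*np.cos(a)-y*np.sin(a),x*np.sin(a)+y*np.cos(a)]
    return np.array([*p,z]) if z is not None else p
E
python3 - <<'E'
from h import *
for y in(27,-27):print(proj("scene",uw(.058,y/1000,.176)))
s=cv2.imread("pics/s3.png")
k=blob(s,(268,225,70,60),68,112,sat=14)
print([ (np.round(p,1)) for p in (k[k[:,0].argmin()],k[k[:,1].argmax()])])
ap=cv2.approxPolyDP((k*16).astype(np.int32).reshape(-1,1,2),24,True)[:,0]/16;print(ap.round(1).tolist())
for p in (k[k[:,0].argmin()],k[k[:,1].argmax()]):
    w=plane("scene",p,.176)[:2]-U;a=np.radians(YA);print(np.round([w[0]*np.cos(a)+w[1]*np.sin(a),-w[0]*np.sin(a)+w[1]*np.cos(a)],4))
E
```

```text
[290.84882893 274.51356569]
[273.42619051 257.25248952]
[array([274.6, 258.1]), array([289.1, 284.4])]
[[337.4, 227.6], [326.6, 224.6], [322.1, 229.6], [323.6, 233.9], [321.4, 236.1], [314.1, 232.9], [309.9, 240.4], [306.4, 239.1], [312.4, 251.9], [308.4, 257.6], [301.4, 248.1], [298.1, 253.1], [279.1, 254.4], [275.1, 257.4], [276.1, 261.4], [293.4, 276.1], [292.4, 280.4], [286.9, 276.1], [284.4, 277.1], [289.1, 284.4], [297.9, 275.4], [301.9, 277.6], [309.9, 271.1], [306.6, 266.6], [314.4, 259.6], [319.1, 261.6], [318.9, 257.9], [323.9, 252.9], [324.1, 246.1], [330.1, 239.9], [337.4, 243.9], [337.4, 238.4], [333.9, 240.1], [323.4, 230.1], [327.9, 225.4], [330.1, 228.4]]
[ 0.0575 -0.0237]
[0.0747 0.0398]
```

Run:
```python
from h import *
for im in("scene0","s3"):
    s=cv2.imread(f"pics/{im}.png");k=blob(s,(255,265,40,40),75,255);print('keeper scene',cen(k),'exp',proj("scene",uw(.087,0,.105)))
s0=cv2.imread("pics/scene0.png")
k=blob(s0,(265,230,65,60),42,255,sat=255);w=rect("scene",k,.0925);print('bay scene',w,'top-based',uw(0,0))
# battery right (y-) / keeper-end corner: sharp sections of scene grey profile across the top's edges
s=cv2.GaussianBlur(cv2.cvtColor(cv2.imread("pics/s3.png"),cv2.COLOR_BGR2GRAY),(3,3),0).astype(np.float32)
def prof(a,b,n=41):
    A,Bp=proj("scene",a),proj("scene",b);P=A+(Bp-A)*np.linspace(0,1,n)[:,None]
    return cv2.remap(s,P[:,0].astype(np.float32)[None],P[:,1].astype(np.float32)[None],1)[0]
for y in(-.02,-.01,.0,.01,.02): # along x across the +x edge, 38..78 mm in 1 mm steps
    print('x',y,prof(uw(.038,y,.176),uw(.078,y,.176))[8:36].astype(int).tolist())
for x in(-.05,-.04,.03,.04,.05): print('y',x,prof(uw(x,.010,.176),uw(x,.050,.176))[4:36].astype(int).tolist())
```

```text
keeper scene [275.63872018 287.45695858] exp [275.17682597 286.2145317 ]
keeper scene [275.61143008 287.43810368] exp [275.17682597 286.2145317 ]
bay scene ((655.1984252929688, 49.42469787597656), (120.74964141845703, 58.8331298828125), 11.714900016784668) top-based [0.6535 0.048 ]
x -0.02 [89, 91, 92, 93, 94, 94, 94, 94, 94, 91, 89, 85, 78, 71, 63, 54, 46, 39, 36, 33, 31, 31, 31, 31, 31, 32, 32, 31]
x -0.01 [100, 99, 99, 99, 99, 99, 99, 98, 98, 96, 94, 90, 84, 77, 68, 61, 54, 48, 44, 41, 37, 34, 30, 28, 26, 25, 24, 24]
x 0.0 [100, 100, 100, 100, 99, 99, 99, 98, 98, 97, 94, 90, 84, 77, 69, 62, 56, 52, 49, 46, 45, 42, 39, 38, 36, 34, 33, 32]
x 0.01 [100, 100, 100, 100, 100, 100, 100, 100, 99, 98, 94, 90, 85, 77, 69, 62, 57, 54, 52, 52, 53, 55, 55, 56, 56, 55, 53, 51]
x 0.02 [99, 99, 99, 99, 99, 99, 98, 98, 97, 95, 93, 88, 82, 74, 67, 61, 56, 53, 54, 55, 57, 59, 61, 62, 62, 61, 58, 54]
y -0.05 [92, 95, 97, 98, 99, 99, 99, 99, 99, 99, 98, 97, 95, 92, 88, 83, 77, 70, 63, 58, 53, 49, 46, 43, 40, 39, 37, 34, 33, 31, 30, 28]
y -0.04 [100, 100, 100, 100, 100, 100, 100, 100, 100, 99, 99, 98, 96, 92, 88, 83, 77, 71, 66, 63, 61, 59, 58, 56, 54, 52, 49, 45, 41, 36, 33, 29]
y 0.03 [100, 100, 100, 100, 100, 100, 99, 99, 99, 98, 98, 98, 97, 95, 94, 93, 93, 94, 96, 99, 102, 104, 106, 106, 106, 104, 102, 98, 95, 90, 86, 81]
y 0.04 [100, 100, 99, 99, 99, 99, 99, 99, 99, 99, 99, 98, 96, 94, 92, 90, 88, 88, 90, 94, 98, 102, 104, 104, 104, 101, 98, 95, 91, 86, 82, 77]
y 0.05 [99, 99, 99, 99, 99, 99, 99, 99, 99, 99, 99, 98, 96, 94, 92, 91, 90, 90, 93, 96, 99, 102, 104, 105, 105, 104, 104, 103, 103, 102, 99, 96]
```

Run:
```python
from h import *
s=cv2.cvtColor(cv2.imread("pics/t3.png"),cv2.COLOR_BGR2GRAY).astype(np.float32)
def prof(a,b,n=41):
    A,Bp=proj("top",a),proj("top",b);P=A+(Bp-A)*np.linspace(0,1,n)[:,None]
    return cv2.remap(s,P[:,0].astype(np.float32)[None],P[:,1].astype(np.float32)[None],1)[0]
print('y from -8 to -48')
for x in(-.05,-.04,-.03,-.01,0.0,.02): print(x,prof(uw(x,-.008,.176),uw(x,-.048,.176)).astype(int).tolist())
print('x from -38 to -78')
for y in(-.02,-.015,0,.015,.02): print(y,prof(uw(-.038,y,.176),uw(-.078,y,.176)).astype(int).tolist())
print(proj("top",uw(-.058,-.027,.176)),proj("top",uw(-.058,.027,.176)))
t=cv2.imread("pics/t3.png")[105:195,265:320];cv2.imwrite("pics/c4.png",cv2.convertScaleAbs(cv2.resize(t,None,fx=6,fy=6,interpolation=2),alpha=1.8,beta=15))
```

```text
y from -8 to -48
-0.05 [103, 97, 91, 83, 75, 68, 68, 68, 69, 72, 76, 80, 87, 90, 87, 83, 77, 70, 62, 66, 70, 67, 60, 52, 41, 29, 21, 21, 21, 22, 22, 23, 23, 23, 23, 23, 23, 23, 22, 22, 25]
-0.04 [75, 72, 69, 69, 69, 69, 70, 70, 70, 70, 70, 70, 70, 69, 67, 66, 67, 67, 68, 70, 71, 66, 60, 53, 40, 25, 21, 22, 23, 23, 22, 22, 23, 23, 23, 22, 21, 21, 22, 22, 25]
-0.03 [84, 90, 86, 76, 69, 69, 69, 69, 69, 70, 70, 69, 69, 68, 67, 68, 70, 72, 73, 72, 70, 66, 61, 53, 40, 28, 25, 24, 24, 24, 24, 23, 23, 23, 23, 23, 23, 23, 23, 24, 26]
-0.01 [61, 66, 69, 70, 71, 71, 70, 70, 70, 70, 70, 70, 68, 66, 66, 67, 68, 69, 71, 71, 68, 64, 58, 49, 39, 33, 28, 23, 23, 22, 22, 23, 24, 24, 23, 23, 23, 22, 23, 24, 24]
0.0 [26, 26, 26, 25, 21, 17, 15, 15, 14, 24, 40, 53, 59, 65, 71, 77, 84, 92, 99, 103, 98, 92, 80, 64, 47, 37, 28, 22, 23, 24, 23, 23, 22, 23, 24, 24, 23, 23, 23, 23, 24]
0.02 [30, 30, 30, 29, 28, 27, 26, 25, 24, 23, 22, 22, 21, 21, 21, 19, 23, 30, 37, 44, 49, 51, 45, 39, 32, 26, 21, 22, 23, 23, 22, 21, 22, 23, 24, 23, 23, 23, 24, 26, 28]
x from -38 to -78
-0.02 [69, 69, 70, 70, 70, 69, 67, 66, 6
[... 197 characters left out ...]
, 69, 69, 68, 64, 59, 55, 51, 47, 46, 45, 48, 62, 78, 89, 98, 105, 105, 104, 105, 108, 110, 98, 80, 63, 46, 31, 22, 21]
0 [24, 31, 49, 68, 62, 48, 36, 33, 30, 30, 32, 36, 42, 50, 57, 64, 71, 74, 74, 75, 74, 74, 73, 73, 72, 73, 73, 73, 72, 70, 69, 70, 70, 71, 72, 72, 55, 37, 24, 24, 24]
0.015 [41, 42, 43, 63, 89, 107, 107, 105, 103, 101, 99, 99, 100, 101, 103, 106, 99, 80, 60, 53, 49, 47, 47, 48, 51, 59, 67, 69, 70, 71, 72, 72, 71, 69, 68, 63, 57, 50, 43, 35, 32]
0.02 [48, 44, 60, 78, 94, 99, 103, 104, 103, 102, 103, 103, 104, 104, 105, 101, 94, 86, 71, 57, 48, 48, 48, 48, 46, 46, 44, 42, 41, 43, 45, 47, 47, 46, 46, 46, 43, 38, 33, 32, 32]
[300.12265059 166.89194227] [279.5800014 171.7455336]
```

View pics/c4.png

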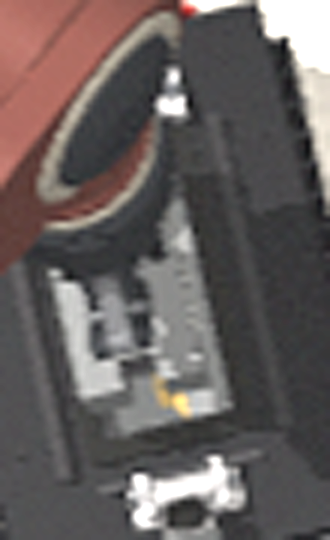

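Run:
```python
from h import *
s=cv2.cvtColor(cv2.imread("pics/t3.png"),cv2.COLOR_BGR2GRAY).astype(np.float32)
def prof(a,b,n=41):
    A,Bp=proj("top",a),proj("top",b);P=A+(Bp-A)*np.linspace(0,1,n)[:,None]
    return cv2.remap(s,P[:,0].astype(np.float32)[None],P[:,1].astype(np.float32)[None],1)[0]
print('y 10..50')
for x in(-.05,-.04,-.03,-.02,-.01): print(x,prof(uw(x,.010,.176),uw(x,.050,.176)).astype(int).tolist())
```

```text
y 10..50
-0.05 [46, 54, 70, 85, 95, 99, 104, 104, 104, 104, 104, 104, 104, 103, 103, 104, 105, 104, 98, 91, 79, 65, 51, 45, 37, 33, 31, 29, 28, 26, 26, 32, 37, 42, 45, 48, 46, 43, 41, 38, 36]
-0.04 [68, 71, 67, 59, 51, 43, 35, 36, 40, 43, 60, 77, 89, 96, 102, 104, 105, 105, 99, 92, 83, 68, 52, 41, 36, 32, 31, 30, 28, 27, 26, 31, 36, 42, 44, 46, 45, 42, 39, 37, 36]
-0.03 [75, 73, 69, 61, 55, 48, 41, 34, 37, 39, 47, 64, 80, 91, 100, 106, 106, 106, 102, 94, 86, 71, 55, 42, 38, 35, 32, 30, 27, 27, 27, 30, 35, 40, 43, 44, 45, 43, 41, 39, 37]
-0.02 [75, 72, 70, 67, 64, 64, 63, 64, 72, 81, 85, 91, 97, 101, 102, 103, 104, 105, 105, 96, 86, 72, 52, 33, 31, 32, 32, 30, 28, 28, 29, 30, 35, 40, 44, 44, 45, 43, 40, 38, 37]
-0.01 [57, 55, 53, 49, 43, 37, 31, 26, 28, 51, 76, 90, 99, 107, 106, 104, 104, 105, 106, 99, 87, 75, 57, 39, 30, 29, 29, 28, 25, 24, 27, 29, 34, 38, 43, 44, 44, 43, 40, 37, 35]
```

Both views agree that the battery sits about 3.7 mm towards unit +y in the grip, and its measured width of 53.5 mm is right. I'll shift by (-1, -3.7) mm and lower it with a force guard.

```bash
cat > low.py <<'E'
from h import *
def to(P,v=.06):
    P=np.array(P);arm.line_to(P,v);e=P-arm.read_tool_pos();arm.line_to(P+e,v);return P-arm.read_tool_pos()
off=np.array([-.001,-.0037])
print(to(uw(*off,.250)).round(4))
f0=np.array(arm.read_ft_force());z=.250;stop=False
while z>.1432 and not stop:
    z=max(z-.006,.143);p=uw(*off,z);arm.line_to(p,.05);f=np.array(arm.read_ft_force())-f0
    a=np.radians(-YA);fu=[f[0]*np.cos(a)-f[1]*np.sin(a),f[0]*np.sin(a)+f[1]*np.cos(a),f[2]]
    print(round(z,3),np.round(fu,1),np.round(arm.read_tool_pos(),4));stop=np.linalg.norm(f)>12
print(arm.read_time())
E
python3 low.py
```

```text
[-0.0005 -0.0006 -0.0007]
0.244 [-1.1 -0.7 -1.4] [0.6529 0.0444 0.2432]
0.238 [-0.5 -1.1 -1.2] [0.653  0.0444 0.2373]
0.232 [-0.7 -0.7 -0. ] [0.653  0.0444 0.2314]
0.226 [ 0.1  0.1 -0.6] [0.653  0.0444 0.2254]
0.22 [-0.5 -0.2 -1. ] [0.653  0.0444 0.2194]
0.214 [ 0.2 -0.7 -0.8] [0.653  0.0444 0.2134]
0.208 [-0.7 -1.5 -1.3] [0.653  0.0444 0.2074]
0.202 [-0.2 -0.4 -2. ] [0.653  0.0444 0.2014]
0.196 [-0.6 -0.7 -0.6] [0.653  0.0444 0.1954]
0.19 [-0.2 -1.  -1.3] [0.653  0.0444 0.1894]
0.184 [ 0.2 -1.4 -0.5] [0.653  0.0444 0.1834]
0.178 [-0.8 -1.8 -0.4] [0.653  0.0444 0.1774]
0.172 [-0.1 -0.4 -0.6] [0.653  0.0444 0.1714]
0.166 [ 0.5 -0.1 -0.4] [0.653  0.0444 0.1654]
0.16 [ 0.3 -1.  -1.4] [0.653  0.0444 0.1594]
0.154 [-1.  -0.7 -0.4] [0.653  0.0444 0.1534]
0.148 [ 0.3 -0.6 -0.8] [0.653  0.0443 0.1474]
0.143 [ 1.  -1.3  1.2] [0.6539 0.0437 0.1435]
16.8917
```

The battery went in with no side force. I'll let it rest on the floor, release it, then fetch the cover. Its plate outline agrees with the handle position within 1.5 mm.

```bash
cat > cov.py <<'E'
from h import *
p=np.array(arm.read_tool_pos())
cmd=uw(-.001,-.0037,.1432)
f0=np.array(arm.read_ft_force())
for i in range(4):
    cmd[2]-=.001;arm.line_to(cmd,.03);f=np.array(arm.read_ft_force());print(np.round(f,1),np.round(arm.read_tool_pos(),4))
    if f[2]-f0[2]>3:break
arm.move_gripper(.36);print('open',arm.read_opening()*85,np.round(arm.read_ft_force(),1))
cmd[2]=.31;arm.line_to(cmd,.25)
cc=np.array([.5054,.3515]);th=-24.65
def go(P,a):
    q=arm.ik(P,down(a));d=np.abs(np.array(q)-arm.read_joint_positions()).max();print(np.round(q,2),round(d,2));arm.move_j(q)
go([.6,.2,.27],173);go([*cc,.2],th+180)
arm.move_gripper(.5,50)
def to(P,v=.06):
    P=np.array(P);arm.line_to(P,v);e=P-arm.read_tool_pos();arm.line_to(P+e,v);return P-arm.read_tool_pos()
print(to([*cc,.11],.15).round(4));f0=np.array(arm.read_ft_force())
arm.line_to([*cc,.090],.06);print(to([*cc,.080],.04).round(4),(np.array(arm.read_ft_force())-f0).round(1))
arm.move_gripper(.25);print((np.array(arm.read_ft_force())-f0).round(1))
arm.move_gripper(0,60);print(arm.read_opening()*85,(np.array(arm.read_ft_force())-f0).round(1),np.round(arm.read_tool_pos(),4),np.round(arm.read_joint_positions(),2),arm.read_time())
E
python3 cov.py
```

```text
[ 1.6 -1.5 -0.3] [0.6539 0.0435 0.1434]
open 30.445319197315275 [ 0.7 -0.8  0.3]
[-0.95  0.96  1.3   1.54 -0.94  1.37 -2.83] 0.48
[-0.05  0.95 -1.15  1.63  0.92  1.2   1.29] 4.12
[-0.0002  0.0005 -0.0002]
[-0.0002 -0.0003 -0.0006] [-0.2  0.1  0.6]
[-0.5  0.   0.1]
12.56999795472669 [-1.2 -0.6  1.6] [0.5055 0.3518 0.0805] [-0.1   1.09 -1.04  1.7   1.09  1.04  1.18] 25.3917
```

```bash
cat > cgo.py <<'E'
from h import *
p=np.array(arm.read_tool_pos());arm.line_to([p[0],p[1],.28],.2)
def go(P,a):
    q=arm.ik(P,down(a));d=np.abs(np.array(q)-arm.read_joint_positions()).max();print(np.round(q,2),round(d,2))
    if d<2.:arm.move_j(q)
go([.58,.2,.28],173);go(uw(0,0,.25),YA+180)
P=uw(0,0,.25);arm.line_to(P+(P-arm.read_tool_pos()),.1)
arm.pause(.1);tp=np.array(arm.read_tool_pos());print(tp,arm.read_time(),arm.read_opening()*85)
T=snapshot("top");S=snapshot("scene");cv2.imwrite("pics/t5.png",T);cv2.imwrite("pics/s5.png",S)
o=np.hstack([cv2.resize(T[80:220,225:355],None,fx=3,fy=3,interpolation=2),cv2.resize(S[190:330,235:365],None,fx=3,fy=3,interpolation=2)])
cv2.imwrite("pics/c5.png",cv2.convertScaleAbs(o,alpha=1.5))
z=tp[2]-.0765
def prof(n,im,a,b,k):
    A,Bp=proj(n,a),proj(n,b);P=A+(Bp-A)*np.linspace(0,1,k)[:,None];g=cv2.cvtColor(im,cv2.COLOR_BGR2GRAY).astype(np.float32)
    return cv2.remap(g,P[:,0].astype(np.float32)[None],P[:,1].astype(np.float32)[None],1)[0].astype(int).tolist()
for n,im in(("top",T),("scene",S)):
    for x in(-.06,-.03,.04): 
        for sg in(-1,1): print(n,'y32-52',x,sg,prof(n,im,uw(x,sg*.032,z),uw(x,sg*.052,z),21))
    for y in(-.025,.02):print(n,'heel x-68..-88',y,prof(n,im,uw(-.068,y,z),uw(-.088,y,z),21));print(n,'tongue 78..98',prof(n,im,uw(.078,y,z),uw(.098,y,z),21))
r=Ro.from_euler('z',YA,degrees=True)*Ro.from_euler('y',.2)*Ro.from_euler('z',-YA,degrees=True)*Ro.from_quat(down(YA+180))
q=arm.ik(uw(-.02,0,.2),r.as_quat());print(None if q is None else np.round(q,2))
E
python3 cgo.py
```

```text
[ 0.26  0.91 -1.3   1.55  0.89  1.37  1.9 ] 0.54
[ 0.47  1.   -1.3   1.45  0.97  1.41  2.5 ] 0.6
[0.65391923 0.04680479 0.25019356] 28.3333 12.555633578382961
top y32-52 -0.06 -1 [115, 115, 115, 107, 98, 80, 60, 43, 38, 38, 38, 40, 41, 42, 44, 45, 46, 47, 48, 48, 48]
top y32-52 -0.06 1 [172, 172, 173, 174, 175, 176, 162, 144, 120, 83, 45, 33, 38, 43, 42, 41, 39, 36, 34, 33, 33]
top y32-52 -0.03 -1 [49, 50, 50, 51, 52, 52, 52, 53, 54, 54, 54, 54, 55, 56, 56, 56, 56, 56, 56, 57, 57]
top y32-52 -0.03 1 [157, 148, 151, 155, 158, 156, 153, 135, 108, 81, 62, 46, 37, 39, 40, 39, 38, 36, 35, 34, 33]
top y32-52 0.04 -1 [63, 63, 63, 63, 63, 62, 61, 61, 60, 60, 59, 59, 59, 59, 59, 58, 58, 58, 58, 58, 57]
top y32-52 0.04 1 [60, 58, 51, 42, 34, 32, 32, 36, 47, 58, 63, 64, 62, 49, 37, 29, 25, 21, 21, 21, 22]
top heel x-68..-88 -0.025 [113, 113, 113, 113, 115, 116, 106, 87, 65, 47, 30, 19, 20, 21, 21, 20, 20, 21, 22, 22, 22]
top tongue 78..98 [57, 57, 57, 56, 56, 56, 56, 56, 56, 55, 54, 54, 55, 55, 56, 56, 56, 56, 56, 56, 56]
top heel x-68..-88 0.02 [170, 170, 170, 172, 174, 176, 158, 131, 102, 73,
[... 646 characters left out ...]
68, 68, 66, 63, 60, 55, 51, 46, 43, 43, 45, 56, 69, 83]
scene y32-52 0.04 1 [158, 155, 155, 156, 157, 155, 150, 140, 128, 117, 107, 100, 95, 93, 91, 88, 82, 75, 67, 58, 49]
scene heel x-68..-88 -0.025 [18, 19, 19, 20, 23, 28, 33, 38, 43, 47, 48, 48, 46, 42, 37, 33, 28, 25, 24, 25, 27]
scene tongue 78..98 [172, 171, 170, 170, 170, 170, 170, 170, 168, 160, 149, 134, 112, 89, 67, 47, 32, 23, 19, 16, 16]
scene heel x-68..-88 0.02 [174, 174, 174, 173, 172, 169, 165, 159, 150, 140, 131, 123, 116, 110, 105, 101, 94, 87, 81, 75, 69]
scene tongue 78..98 [172, 172, 172, 170, 169, 169, 169, 169, 167, 162, 156, 149, 143, 139, 136, 137, 138, 138, 138, 136, 136]
[ 0.43  1.08 -1.24  1.42  0.9   1.52  2.51]
```

View pics/c5.png

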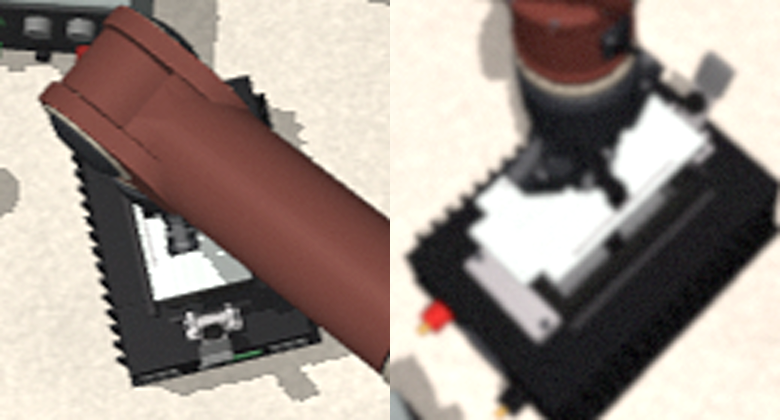

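The cover hangs level over its seat, with the tongue towards the keeper and the edge parallel to the rails. Relative to the TCP it sits at about (+1.3, -0.7) mm. Now I'll tilt it, slide the tongue in and lay the heel down, watching the forces.

```bash
cat > ins.py <<'E'
from h import *
Rz=Ro.from_euler('z',YA,degrees=True)
def pose(tx,tz,b):
    R=Ro.from_euler('y',b).as_matrix();tip=np.array([tx,0,tz]);O=tip-R@[.088,0,.002]
    T=O+R@[-.0013,.0007,.0798]
    return uw(T[0],T[1],T[2]),(Rz*Ro.from_euler('y',b)*Ro.from_euler('z',180,degrees=True)*Ro.from_euler('z',90,degrees=True)*Ro.from_euler('x',180,degrees=True)).as_quat()
bias=np.zeros(3)
def go(tx,tz,b,v=.06,fix=True):
    global bias
    P,q=pose(tx,tz,b);arm.line_to(P+bias,v,q)
    e=P-arm.read_tool_pos()
    f=np.array(arm.read_ft_force())-F0;g=Rz.inv().apply(f)
    print(tx,tz,round(b,2),'F',g.round(1),'e mm',(Rz.inv().apply(e)*1000).round(1))
    if fix: bias=np.clip(bias+e,-.003,.003)
    return np.linalg.norm(g)<20
F0=np.array(arm.read_ft_force())
go(.066,.15,.2,.12);go(.066,.115,.2,.12);go(.066,.115,.2);go(.066,.0965,.2,.05)
F0=np.array(arm.read_ft_force());ok=True
for tx in(.072,.077,.082,.086):
    ok=ok and go(tx,.0958,.2,.04,False)
if ok:
    for b,z in((.15,.0958),(.1,.096),(.06,.0963),(.03,.0965),(0,.0965)):
        ok=ok and go(.0872,z,b,.05,False)
print(ok,arm.read_time(),bias,arm.read_opening()*85)
S=snapshot("scene");T=snapshot("top");cv2.imwrite("pics/s6.png",S);cv2.imwrite("pics/t6.png",T)
E
python3 ins.py
```

```text
0.066 0.15 0.2 F [ 0.2 -0.3 -0.7] e mm [-0.5 -0.5  0.5]
0.066 0.115 0.2 F [-0.2 -0.3  0. ] e mm [0.9 0.9 0.2]
0.066 0.115 0.2 F [ 1.1 -1.  -0.2] e mm [-0.7 -0.9 -1.5]
0.066 0.0965 0.2 F [-0.1 -0.2  1.5] e mm [0.4 0.4 0.6]
0.072 0.0958 0.2 F [ 1.  -0.6 -0.5] e mm [-0.8 -0.   0.1]
0.077 0.0958 0.2 F [ 1.1 -0.  -0.7] e mm [-0.7  0.   0.4]
0.082 0.0958 0.2 F [ 0.3 -0.2 -1.2] e mm [-0.2 -0.   0.5]
0.086 0.0958 0.2 F [-0.1 -1.  -1.4] e mm [-0.2 -0.   0.4]
0.0872 0.0958 0.15 F [ 0.6  0.8 -1.1] e mm [0.4 0.3 0.2]
0.0872 0.096 0.1 F [-0.7 -0.3 -1.7] e mm [ 0.   0.2 -0. ]
0.0872 0.0963 0.06 F [ 1.6 -0.5 -1.7] e mm [-0.1  0.1 -0. ]
0.0872 0.0965 0.03 F [-0.6  0.  -0.7] e mm [-0.3 -0.  -0.1]
0.0872 0.0965 0 F [0.1 0.2 0.6] e mm [-0.4 -0.1 -0.4]
True 32.4 [ 1.07749903e-04  9.96834910e-06 -2.21236128e-04] 12.73457411731125
```

Run:
```python
from h import *
p=np.array(arm.read_tool_pos());F0=np.array(arm.read_ft_force())
for i in range(1,4):
    p[2]-=.0008;arm.line_to(p,.03);f=np.array(arm.read_ft_force())-F0;print(f.round(1),np.round(arm.read_tool_pos(),4))
    if f[2]>3:break
arm.move_gripper(.4);print((np.array(arm.read_ft_force())-F0).round(1));arm.pause(.1)
p[2]+=.13;arm.line_to(p,.2)
q=arm.ik(uw(-.15,-.1,.30),down(YA+90));print(None if q is None else np.round(q,2));q=arm.ik(uw(-.15,-.1,.30),down(YA+270));print(None if q is None else np.round(q,2),np.round(arm.read_joint_positions(),2))
arm.movep(uw(.05,-.15,.30),down(YA+180))
print(arm.read_time())
T=snapshot("top");S=snapshot("scene");cv2.imwrite("pics/t7.png",T);cv2.imwrite("pics/s7.png",S)
o=np.hstack([cv2.resize(T[90:220,235:345],None,fx=3.6,fy=3.6,interpolation=2),cv2.resize(S[200:330,240:350],None,fx=3.6,fy=3.6,interpolation=2)])
cv2.imwrite("pics/c7.png",cv2.convertScaleAbs(o,alpha=1.5))
```

```text
[-0.9  0.9  2.5] [0.6517 0.0485 0.174 ]
[-2.   0.4  3.4] [0.6517 0.0485 0.1733]
[-0.4  0.8 -1. ]
[ 0.76  0.64 -1.06  1.75  0.61  1.13  1.27]
[-0.56  0.67  1.14  1.79 -0.67  1.13 -0.56] [ 0.47  0.93 -1.28  1.39  0.88  1.45  2.56]
38.2583
```

View pics/c7.png

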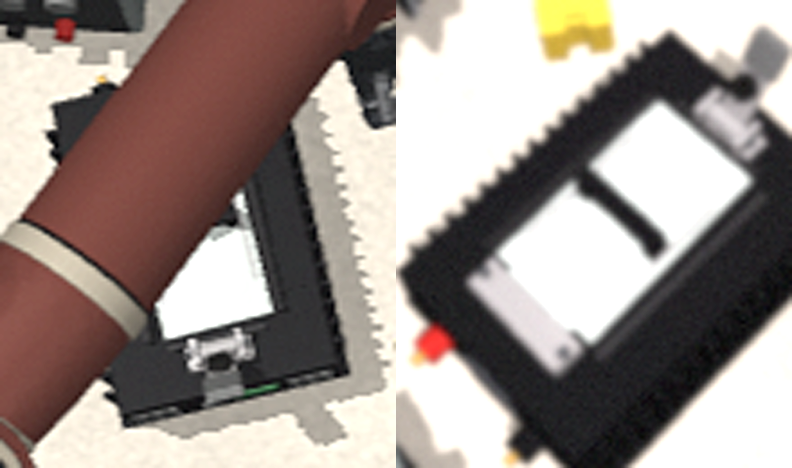

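The scene view shows the cover flat and parallel between the rails, its tongue hidden under the keeper (crop ~(525,320)), and the clamp grip leaning back at (343,214). I'll measure the clamp angle from that, then push it round with the closed fingertips.

```bash
cat > clamp.py <<'E'
from h import *
s=cv2.imread("pics/s7.png")
k=blob(s,(334,205,18,20),60,118,sat=25);c=cen(k);o,d=ray("scene",c)
a=np.radians(YA);ex=np.array([np.cos(a),np.sin(a),0]);ey=np.array([-np.sin(a),np.cos(a),0])
piv=uw(-.094,0,.104);X=o+d*((piv-o)@ey)/(d@ey);r=X-piv;gx,gz=r@ex,r[2]
print('grip',c,X.round(3),'r',np.hypot(gx,gz).round(4),'ang',np.arctan2(gz,gx).round(2))
q=down(YA+90)
def P(x,z):return uw(-.094+x,0,.104+z+.073)   # fingertip centre relative to pivot -> TCP
arm.move_gripper(0,20)
arm.movep(uw(-.10,-.13,.30),q)
arm.movep(P(-.085,.12),q)
arm.line_to(P(-.085,.06),.15);arm.line_to(P(-.085,.031),.1)
F0=np.array(arm.read_ft_force());
def step(x,z,v=.08):
    arm.line_to(P(x,z),v);f=np.array(arm.read_ft_force())-F0
    print(np.round([x*1e3,z*1e3],0),'F',np.round([f@ex,f@ey,f[2]],1));
    if np.linalg.norm(f)>30: raise SystemExit('force')
for x,z in((-.074,.031),(-.066,.035),(-.055,.042),(-.044,.048),(-.033,.052),(-.021,.055)):step(x,z)
for t in np.linspace(np.pi/2,0.12,12)[1:]:
    rr=.055+(.070-.055)*(1-t/(np.pi/2))
    step(rr*np.cos(t)-.010*np.sin(t)-.011,rr*np.sin(t)+.010*np.cos(t))
print(arm.read_tool_pos(),arm.read_time())
E
python3 clamp.py
```

```text
grip [341.63608166 215.89297649] [0.531 0.023 0.153] r 0.0578 ang 2.14
[-74.  31.] F [-0.1 -1.4 -0.2]
[-66.  35.] F [ 0.1 -1.5 -0.5]
[-55.  42.] F [-1.8 -2.4  2.7]
[-44.  48.] F [-5.2 -1.7  5.2]
[-33.  52.] F [-3.6 -1.8  3.7]
[-21.  55.] F [-2.7 -1.8  2.1]
[-14.  57.] F [-3.9 -1.8 -2. ]
[-6. 58.] F [-5.8 -1.  -2.2]
[ 2. 58.] F [-3.7 -1.   0.6]
[11. 57.] F [-3.8 -2.1 -0.2]
[19. 55.] F [-3.8 -1.7 -0.2]
[26. 51.] F [-1.8 -1.3  0.7]
[34. 46.] F [-1.2 -1.4  0.6]
[41. 41.] F [ 0.1 -0.4  1.1]
[47. 34.] F [ 0.7 -1.9  0. ]
[52. 27.] F [-0.3 -0.9  1.2]
[56. 18.] F [-0.7 -0.4  0.4]
[0.61682461 0.04045097 0.19485661] 48.025
```

Run:
```python
from h import *
T=snapshot("top");S=snapshot("scene");cv2.imwrite("pics/t8.png",T);cv2.imwrite("pics/s8.png",S)
o=np.hstack([cv2.resize(T[110:220,255:345],None,fx=4.4,fy=4.4,interpolation=2),cv2.resize(S[190:300,275:365],None,fx=4.4,fy=4.4,interpolation=2)])
cv2.imwrite("pics/c8.png",cv2.convertScaleAbs(o,alpha=1.8,beta=10))
```

```text
(no output)
```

View pics/c8.png

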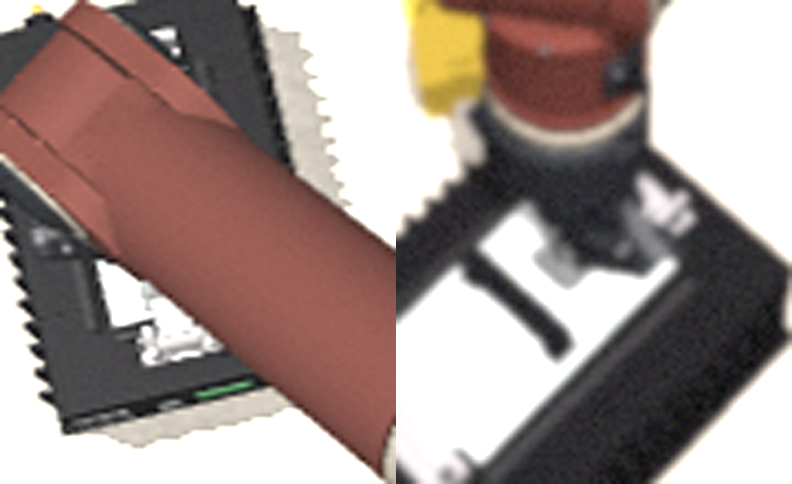

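The clamp has come over: its grip shows beside the fingertips at crop (560,265), above the cover. Now I'll press it down in small steps.

Run:
```python
from h import *
def P(x,z):return uw(-.094+x,0,.104+z+.073)
F0=np.array(arm.read_ft_force());c=.058
for z in (.015,.013,.012,.011,.010,.009,.008,.007,.006,.005,.004,.003,.002,.001,0):
    arm.line_to(P(c,z),.04);f=np.array(arm.read_ft_force())-F0;tz=arm.read_tool_pos()[2]-.073-.104
    print(round(z*1e3),'tip mm',round(tz*1e3,1),f.round(1))
    if f[2]>28:break
arm.pause(.2);print(np.round(arm.read_ft_force(),1))
p=np.array(arm.read_tool_pos());arm.line_to([p[0],p[1],.30],.2)
arm.movep(uw(-.12,-.20,.32),down(YA+90))
print(arm.read_time())
T=snapshot("top");S=snapshot("scene")
o=np.hstack([cv2.resize(T[90:220,240:340],None,fx=4,fy=4,interpolation=2),cv2.resize(S[200:330,255:355],None,fx=4,fy=4,interpolation=2)])
cv2.imwrite("pics/c9.png",cv2.convertScaleAbs(o,alpha=1.4))
```

```text
15 tip mm 15.0 [-0.6 -1.1  2.5]
13 tip mm 13.3 [-0.3 -1.5  4.8]
12 tip mm 12.5 [ 0.4 -1.   6.7]
11 tip mm 11.6 [ 0.8 -2.4  6.3]
10 tip mm 10.9 [-0.6 -2.5  6.9]
9 tip mm 10.2 [-0.9 -1.8  9.4]
8 tip mm 9.7 [-0.8 -2.2 10.4]
7 tip mm 9.7 [-1.4 -3.5 15. ]
6 tip mm 9.7 [-3.8 -4.3 18.7]
5 tip mm 9.5 [-4.9 -4.5 23.3]
4 tip mm 9.5 [-5.7 -5.2 27.2]
3 tip mm 9.4 [-8.  -6.7 31.1]
[-8.  -5.1 29.9]
52.95
```

View pics/c9.png

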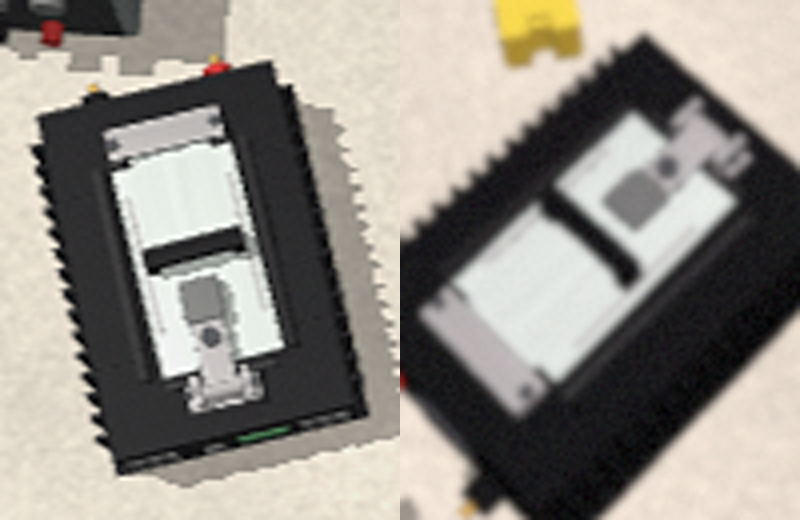

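The hard stop came at tip height 9.7 mm, where the grip's top stands at 10 mm when level. Both views show the clamp down over the cover, with the cover flat and its tongue under the keeper. The robot is clear, so I'm handing the job in.

```bash
python3 -c "
from station import *
print(ticket.finish_job())"
```

```text
the job is handed in; nothing more can be done
None
```

I lowered the battery to the bay floor with its groove over the key, laid the cover flat with its tongue under the keeper, and pressed the clamp down to its stop; I handed the job in at about 53 s, and no verdict came back.

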